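Set the pressure plate of a fish skinner on its gauge blades

TASK

Slide every gauge blade that lies on the blue board under the skinner's plate, each in a lane of its own, fully home against the stop. Then tighten the four wing nuts in cross order (one, then the diagonally opposite one, then the other two), each clockwise about half a turn to its stop before the next is touched, with the blades still fully home when the last is tight. Then draw the blades out and lay them flat, tabs up, in the steel pan, leaving everything else on the table alone.

Things in the scene. Friction and masses are not known exactly. Their poses are not given: they have to be found in the camera images.
- lane1_end (a point): left of three lanes (seen from the robot) of the fixed fish skinner, a steel table-top machine 280 mm wide. A lane is a flat track 46 mm wide between white guides 6 mm high, on the bed 70 mm above the table, leading under the plate's front edge to a white stop bar. This point: middle of the stop bar's front face, 3 mm above the bed. x points along the lane, away from the robot; y left; z up
- lane2_end (a point): the same point of the middle lane, 65 mm to the right of lane 1. The guides begin 80 mm before (-x of) the stop bar; the plate's front edge lies over the lane 60 mm before it. In front of the guides the bed goes on as a flat open sill at the same height, ending 160 mm before the stop bar. The skinner's place and yaw vary; all three lanes are parallel
- lane3_end (a point): the same point of the right lane, another 65 mm to the right. Any blade fits any lane; the nuts at the sides stand up to 68 mm above the bed
- plate_mid (a point): middle of the top face of the skinner's steel plate (150 x 265 x 10 mm, hung level over the bed): about 95 mm above the table with all nuts loose (15 mm gap over the bed), 89 mm with all four tight (9 mm gap). Each nut brings it down a quarter of the way
- nut_a_grip (a point): front left wing nut on the plate, seen from the robot (diagonal partner: back right): black wing bar 62 mm long, 12 thick, 32 high, on a hub 26 wide, 11 high. Nuts stand 90 mm apart front to back, 220 left to right. Point: on the nut's axis, 31 mm above the loose plate's top, 11 below the wing's top: the height to grip. x along the wing, z up; turns with the nut, sinks up to 6 mm
- nut_a (a joint): angle of the front left nut, rad, growing as it is tightened (clockwise from above): 0 to 0.3 loose at the start, 3.25 at its hard stop, tight; friction about 0.12 N m, it stays where it is left
- nut_b_grip (a point): back right wing nut on the plate, seen from the robot (diagonal partner: front left): black wing bar 62 mm long, 12 thick, 32 high, on a hub 26 wide, 11 high. Nuts stand 90 mm apart front to back, 220 left to right. Point: on the nut's axis, 31 mm above the loose plate's top, 11 below the wing's top: the height to grip. x along the wing, z up; turns with the nut, sinks up to 6 mm
- nut_b (a joint): angle of the back right nut, rad, growing as it is tightened (clockwise from above): 0 to 0.3 loose at the start, 3.25 at its hard stop, tight; friction about 0.12 N m, it stays where it is left
- nut_c_grip (a point): front right wing nut on the plate, seen from the robot (diagonal partner: back left): black wing bar 62 mm long, 12 thick, 32 high, on a hub 26 wide, 11 high. Nuts stand 90 mm apart front to back, 220 left to right. Point: on the nut's axis, 31 mm above the loose plate's top, 11 below the wing's top: the height to grip. x along the wing, z up; turns with the nut, sinks up to 6 mm
- nut_c (a joint): angle of the front right nut, rad, growing as it is tightened (clockwise from above): 0 to 0.3 loose at the start, 3.25 at its hard stop, tight; friction about 0.12 N m, it stays where it is left
- nut_d_grip (a point): back left wing nut on the plate, seen from the robot (diagonal partner: front right): black wing bar 62 mm long, 12 thick, 32 high, on a hub 26 wide, 11 high. Nuts stand 90 mm apart front to back, 220 left to right. Point: on the nut's axis, 31 mm above the loose plate's top, 11 below the wing's top: the height to grip. x along the wing, z up; turns with the nut, sinks up to 6 mm
- nut_d (a joint): angle of the back left nut, rad, growing as it is tightened (clockwise from above): 0 to 0.3 loose at the start, 3.25 at its hard stop, tight; friction about 0.12 N m, it stays where it is left
- gauge1_tab (a point): gauge 1 (may be absent): aluminium blade 125 x 36 x 6 mm with an upright orange grip tab 40 long (x), 12 thick, 50 high near its rear; 0.14 kg. First lies tab up on the fixed blue board (260 x 200 x 15 mm). Point: tab's centre, 32 mm above the blade's underside, 24 below the tab's top, 100 behind the tip, 25 ahead of the rear end. x to the tip, z up
- gauge1_tip (a point): middle of the tip edge of gauge 1, half-way up the blade's thickness; the last 20 mm of the blade are only 24 mm wide; x points outwards along the blade. With the gauge fully home it lies at its lane's end point
- gauge2_tab (a point): gauge 2 (may be absent): aluminium blade 125 x 36 x 6 mm with an upright orange grip tab 40 long (x), 12 thick, 50 high near its rear; 0.14 kg. First lies tab up on the fixed blue board (260 x 200 x 15 mm). Point: tab's centre, 32 mm above the blade's underside, 24 below the tab's top, 100 behind the tip, 25 ahead of the rear end. x to the tip, z up
- gauge2_tip (a point): middle of the tip edge of gauge 2, half-way up the blade's thickness; the last 20 mm of the blade are only 24 mm wide; x points outwards along the blade. With the gauge fully home it lies at its lane's end point
- gauge3_tab (a point): gauge 3 (may be absent): aluminium blade 125 x 36 x 6 mm with an upright orange grip tab 40 long (x), 12 thick, 50 high near its rear; 0.14 kg. First lies tab up on the fixed blue board (260 x 200 x 15 mm). Point: tab's centre, 32 mm above the blade's underside, 24 below the tab's top, 100 behind the tip, 25 ahead of the rear end. x to the tip, z up
- gauge3_tip (a point): middle of the tip edge of gauge 3, half-way up the blade's thickness; the last 20 mm of the blade are only 24 mm wide; x points outwards along the blade. With the gauge fully home it lies at its lane's end point
- pan: fixed open steel pan, 260 (x) x 180 (y) x 40 mm high outside, wall 3 mm, floor about 3 mm thick; origin at the centre of its underside. It stands to the left or the right of the skinner, the blue board on the other side
- salt: bystander, loose: salt jar, 64 mm wide, 110 mm high, standing beyond the board or pan; origin at its underside. To be left alone
- oil: bystander, loose: green bottle, 66 mm wide, 200 mm high, standing; origin at its underside. To be left alone
- bowl: bystander, loose: white bowl, 100 mm wide, 50 mm high; origin at its underside. To be left alone
- cup: bystander, loose: steel cup, 80 mm wide, 90 mm high; origin at its underside. To be left alone
- scraper: bystander, loose: kitchen spatula, 280 mm long, lying beyond the board or pan on the right; origin at its underside. To be left alone
Not all that is in view belongs to the job. What is shaped like the part that bears gauge3_tab but pink is not meant. What is shaped like the part that bears gauge2_tab but yellow is not meant.

How it is judged (in metres and radians):
On the way, in this order (a step that is already met when the one before it is completed fails the run):
1. every gauge blade present is fully home in a lane, all nuts still loose (((distance between gauge1_tip and lane1_end below 0.012 m and angle between the x axis of gauge1_tip and the x axis of lane1_end, either way round below 0.15 rad) or (distance between gauge1_tip and lane2_end below 0.012 m and angle between the x axis of gauge1_tip and the x axis of lane2_end, either way round below 0.15 rad) or (distance between gauge1_tip and lane3_end below 0.012 m and angle between the x axis of gauge1_tip and the x axis of lane3_end, either way round below 0.15 rad)) and ((distance between gauge2_tip and lane1_end below 0.012 m and angle between the x axis of gauge2_tip and the x axis of lane1_end, either way round below 0.15 rad) or (distance between gauge2_tip and lane2_end below 0.012 m and angle between the x axis of gauge2_tip and the x axis of lane2_end, either way round below 0.15 rad) or (distance between gauge2_tip and lane3_end below 0.012 m and angle between the x axis of gauge2_tip and the x axis of lane3_end, either way round below 0.15 rad)) and ((distance between gauge3_tip and lane1_end below 0.012 m and angle between the x axis of gauge3_tip and the x axis of lane1_end, either way round below 0.15 rad) or (distance between gauge3_tip and lane2_end below 0.012 m and angle between the x axis of gauge3_tip and the x axis of lane2_end, either way round below 0.15 rad) or (distance between gauge3_tip and lane3_end below 0.012 m and angle between the x axis of gauge3_tip and the x axis of lane3_end, either way round below 0.15 rad)) and value of joint each of nut_a, nut_b, nut_c, nut_d below 0.7 rad), for 0.2 s.
2. a first nut (any) is tight, the others still loose (((value of joint nut_a above 2.75 rad and value of joint each of nut_b, nut_c, nut_d below 0.7 rad) or (value of joint each of nut_a, nut_c, nut_d below 0.7 rad and value of joint nut_b above 2.75 rad) or (value of joint each of nut_a, nut_b, nut_d below 0.7 rad and value of joint nut_c above 2.75 rad) or (value of joint each of nut_a, nut_b, nut_c below 0.7 rad and value of joint nut_d above 2.75 rad))), for 0.2 s.
3. its diagonal partner is tight too, the other two still loose (((value of joint each of nut_a, nut_b above 2.75 rad and value of joint each of nut_c, nut_d below 0.7 rad) or (value of joint each of nut_a, nut_b below 0.7 rad and value of joint each of nut_c, nut_d above 2.75 rad))), for 0.2 s.
4. a third nut is tight, the fourth still loose (((value of joint nut_a below 0.7 rad and value of joint each of nut_b, nut_c, nut_d above 2.75 rad) or (value of joint each of nut_a, nut_c, nut_d above 2.75 rad and value of joint nut_b below 0.7 rad) or (value of joint each of nut_a, nut_b, nut_d above 2.75 rad and value of joint nut_c below 0.7 rad) or (value of joint each of nut_a, nut_b, nut_c above 2.75 rad and value of joint nut_d below 0.7 rad))), for 0.2 s.
5. all four nuts are tight with every gauge blade fully home (((distance between gauge1_tip and lane1_end below 0.012 m and angle between the x axis of gauge1_tip and the x axis of lane1_end, either way round below 0.15 rad) or (distance between gauge1_tip and lane2_end below 0.012 m and angle between the x axis of gauge1_tip and the x axis of lane2_end, either way round below 0.15 rad) or (distance between gauge1_tip and lane3_end below 0.012 m and angle between the x axis of gauge1_tip and the x axis of lane3_end, either way round below 0.15 rad)) and ((distance between gauge2_tip and lane1_end below 0.012 m and angle between the x axis of gauge2_tip and the x axis of lane1_end, either way round below 0.15 rad) or (distance between gauge2_tip and lane2_end below 0.012 m and angle between the x axis of gauge2_tip and the x axis of lane2_end, either way round below 0.15 rad) or (distance between gauge2_tip and lane3_end below 0.012 m and angle between the x axis of gauge2_tip and the x axis of lane3_end, either way round below 0.15 rad)) and ((distance between gauge3_tip and lane1_end below 0.012 m and angle between the x axis of gauge3_tip and the x axis of lane1_end, either way round below 0.15 rad) or (distance between gauge3_tip and lane2_end below 0.012 m and angle between the x axis of gauge3_tip and the x axis of lane2_end, either way round below 0.15 rad) or (distance between gauge3_tip and lane3_end below 0.012 m and angle between the x axis of gauge3_tip and the x axis of lane3_end, either way round below 0.15 rad)) and value of joint each of nut_a, nut_b, nut_c, nut_d above 2.75 rad), for 0.2 s.
At the end, for the whole second after the job is handed in: all nuts beyond 2.75 rad, the plate down (its top below 90.5 mm), every blade present at rest in the pan, tab up, flat within 0.2 rad. On the way: fully home = tip within 12 mm of the lane's end point, blade within 0.15 rad of the lane; loose = below 0.7 rad (x of gauge1_tab in the frame of pan between -0.13 and 0.13 m and y of gauge1_tab in the frame of pan between -0.09 and 0.09 m and z of each of gauge1_tab, gauge2_tab, gauge3_tab in the frame of pan below 0.045 m and angle between each of gauge1_tab, gauge2_tab, gauge3_tab's own z axis and vertical below 0.2 rad and linear speed of each of gauge1, gauge2, gauge3 below 0.03 m/s and x of gauge2_tab in the frame of pan between -0.13 and 0.13 m and y of gauge2_tab in the frame of pan between -0.09 and 0.09 m and x of gauge3_tab in the frame of pan between -0.13 and 0.13 m and y of gauge3_tab in the frame of pan between -0.09 and 0.09 m and value of joint each of nut_a, nut_b, nut_c, nut_d above 2.75 rad and height (world z) of plate_mid below 0.0905 m); the robot touches nothing.
It fails at once if the salt is disturbed (moved more than 4 cm) (distance of salt from where it was at the start of the episode above 0.04 m).
It fails at once if the oil is disturbed (moved more than 4 cm) (distance of oil from where it was at the start of the episode above 0.04 m).
It fails at once if the bowl is disturbed (moved more than 4 cm) (distance of bowl from where it was at the start of the episode above 0.04 m).
It fails at once if the cup is disturbed (moved more than 4 cm) (distance of cup from where it was at the start of the episode above 0.04 m).
It fails at once if the scraper is disturbed (moved more than 4 cm) (distance of scraper from where it was at the start of the episode above 0.04 m).
Of gauge1, gauge2, gauge3 only 1 to 3 are there at a start; the rules pass over those that are not, and their reading is None.
At some moment in a run one of gauge1, gauge2, gauge3 may be knocked a few centimetres aside while the robot is not near it.
It also fails if it takes over 210 s, if anything falls off the work surface, if the arm or the gripper's body presses on something with over 40 N, if the wrist force passes 120 N, or if a joint passes its speed limit or range.

ROBOT

A 6-joint arm with a two-finger parallel gripper is mounted at the origin on the work surface. World frame = base frame: x ahead of the robot, y to its left, z up, the work surface at z = 0. Lengths are in mm, angles in rad, forces in N, time in s.
With the tool pointing down it reaches from about 325 to 875 mm from the base axis. Payload 4.4 kg.
Tool frame: the origin (TCP) lies on the centre line of the jaws, within the pads' length; the fingertips stand ahead of it and the grasp point (between the pads) lies 6 mm ahead of it (ctrl.tcp_to_tips is the z of the fingertips in the tool frame, in mm); z points along the fingers, y is the line along which they close (so a half turn about z gives the same grasp; the last joint's range is limited). The gripper opens to 85 mm and grips with 20 to 120 N. Pads are 22 mm wide; open, the fingers measure 114 mm over their backs; the gripper's body (76 mm by 85 mm) begins 54 mm behind the grasp point. The pads swing forward as they close: fully open they stand 13 mm farther back than shut.
Start: joints at [1.143, 0.207, 1.542, -0, 1.393, -0.15], TCP at [157.698, 552.955, 256.282] pointing down, gripper open.
Joint ranges: [-2.73, 2.73], [-0.86, 2.22], [0.23, 2.46], [-1.11, 4.25], [0.08, 2.63], [-2.82, 2.82]. Speed limits (rad/s): [2.79, 2.79, 3.14, 3.14, 3.14, 3.14].

INTERFACE

Orientations are given as a 3x3 rotation matrix whose columns are the frame's x, y, z axes.
In Python, from plant import ctrl, sensors, optics gives the robot as it stands. Calls block until the motion is done:
- ctrl.move_ptp(position, orientation): joint-space move of the TCP to a pose.
- ctrl.move_l(position, rot=None, vel=150, threshold=None): straight line of the TCP; rot=None keeps the orientation; vel is the mean speed in mm/s. With threshold (N) it stops when the force on the tool has changed by that much, and returns True; else False.
- ctrl.set_joints(angles): joint-space move.
- ctrl.gripper_to(opening, force=None): finger opening in mm; force is the grip in N (None keeps the last); returns when the fingers have stopped.
- ctrl.hold(seconds).
- ctrl.solve_ik(position, orientation): joint angles nearest the present ones, or None.
- sensors.read_state(): the state.
- optics.grab_frame(name): name is "scene" or "top" or "wrist"; returns (picture, depth): 400x640x3 uint8, red, green, blue; 400x640 float32, mm along the optical axis (not along the pixel's ray), 0 where there is no reading.
- optics.camera_params(name): a dict with "mtx" (3x3 intrinsics, pixels), "R" (3x3) and "t" (3): a world point X has camera coordinates R X + t; the wrist camera has in their place "T_tool_cam" (4x4, takes a point from camera to tool coordinates, whose origin is the TCP and whose axes are the flange's). Camera axes: x right, y down, z forward; pixel columns grow to the right and rows downward; lengths in mm; the calibration is good to about 2 mm. A picture is of the moment at which its call begins: read the wrist's pose just before it. camera_params takes no time and is no camera call.
A pose or a line that the arm cannot do raises ctrl.MotionError and nothing moves.
- ctrl.finish_job(): hands the job in; it is judged then, once.
The state is a dict: "t": time; "q": joint angles; "qvel": joint speeds; "tau": joint torques, N m; "eef_pos": TCP position; "eef_rot": TCP orientation; "force": force on the tool from outside, world axes, zero at the start; "wrist_torque": the same for the moment, N m; "grip_width": finger opening in mm; "grasp_force": force on a finger pad.
Only numpy, scipy, OpenCV 4.12 (cv2) and the standard library are available. Lean on these libraries where they do the work, as an engineer would, in place of code of your own. Each camera call takes 0.05 s, during which the arm holds its last target. There are 200 camera calls.

## Working session

There is one attempt and no reset: what is moved stays moved. The work goes in short steps, each a Python script; the robot and the scene stay as the last script left them, time stands still between calls to the robot, and variables do not carry over. Pictures are saved under pics/ and viewed, at most 14 in all, crops included, and the job is handed in when it is done.

```bash
mkdir -p pics; ls; python3 - <<'E'
from plant import ctrl,sensors,optics
import cv2,numpy as np
for n in("top","scene"):
    p,d=optics.grab_frame(n); cv2.imwrite(f"pics/{n}0.png",p[:,:,::-1]); np.savez(f"{n}0.npz",p=p,d=d)
    c=optics.camera_params(n); print(n,c)
print(optics.camera_params("wrist"),ctrl.tcp_to_tips); s=sensors.read_state();print(s)
E
```

```text
pics
top {'mtx': array([[498.83767698,   0.        , 322.18041669],
       [  0.        , 498.83767698, 196.7219805 ],
       [  0.        ,   0.        ,   1.        ]]), 'R': array([[-0.00560047, -0.99996108, -0.00681674],
       [-0.99752308,  0.00606453, -0.07007804],
       [ 0.07011665,  0.00640738, -0.99751822]]), 't': array([  20.81913461,  517.35453139, 1600.69547106])}
scene {'mtx': array([[365.00814458,   0.        , 314.46309324],
       [  0.        , 365.00814458, 203.33611283],
       [  0.        ,   0.        ,   1.        ]]), 'R': array([[ 0.43960218,  0.89819025, -0.00204936],
       [ 0.53201793, -0.26222306, -0.8051062 ],
       [-0.72367593,  0.35283615, -0.59312714]]), 't': array([-234.06163118, -186.86182161, 1860.5822669 ])}
{'mtx': array([[304.38174321,   0.        , 327.51523275],
       [  0.        , 304.38174321, 203.31725389],
       [  0.        ,   0.        ,   1.        ]]), 'T_tool_cam': array([[-2.68703987e-04, -9.59403076e-01, -2.82038411e-01,
         7.15579350e+01],
       [ 9.99999904e-01, -1.60459628e-04, -4.06889616e-04,
         6.8556384
[... 273 characters left out ...]
5,
        1.39350635e+00, -1.50478422e-01]), 'qvel': array([ 0.00021608, -0.00011177, -0.00414294, -0.00031444, -0.00012337,
        0.00064384]), 'tau': array([ 7.80390621e-06, -3.84090757e+01, -2.92551345e+01, -2.83641666e-04,
        4.78200149e-03,  6.59952477e-06]), 'eef_pos': array([157.44217712, 552.3588866 , 255.20985882]), 'eef_rot': array([[-9.61646910e-01,  2.74288950e-01, -8.90147859e-04],
       [ 2.74290198e-01,  9.61645043e-01, -1.92302620e-03],
       [ 3.28541439e-04, -2.09343103e-03, -9.99997755e-01]]), 'force': array([-0.78528398,  0.3806055 ,  0.17737331]), 'wrist_torque': array([-0.00752548, -0.01118919, -0.05426154]), 'grasp_force': 0.0, 'grip_width': 85.2303497665007}
```

View pics/top0.png

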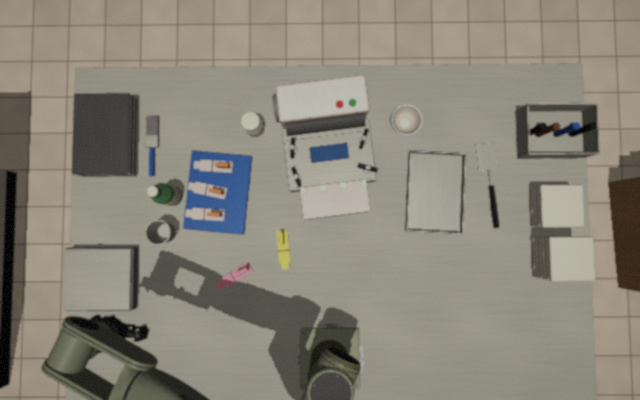

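View pics/scene0.png

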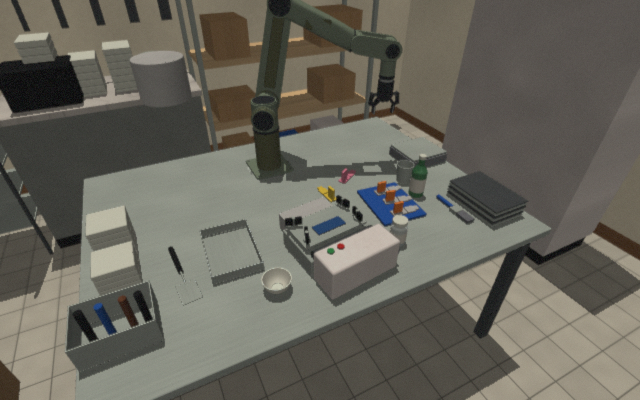

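The top view shows three orange-tabbed blades on the blue board, at (214,166), (208,190) and (207,214). The pink one (235,275) and the yellow one (283,250) lie on the bare table and are the decoys. The skinner is at about (330,150), with nuts at (294,148), (296,177), (364,139) and (367,168). The pan is at (435,192).

```bash
cat > h.py <<'E'
from plant import ctrl,sensors,optics
import numpy as np,cv2
def ray(c,u,v,z):
    K,R,t=c["mtx"],c["R"],np.array(c["t"])
    d=R.T@np.linalg.solve(K,[u,v,1.]); o=-R.T@t
    return o+d*(z-o[2])/d[2]
def wristcam():
    s=sensors.read_state(); c=optics.camera_params("wrist"); T=c["T_tool_cam"]
    Rw=s["eef_rot"]@T[:3,:3]; o=s["eef_rot"]@T[:3,3]+s["eef_pos"]
    return dict(mtx=c["mtx"],R=Rw.T,t=-Rw.T@o)
def proj(c,X):
    q=c["R"]@np.asarray(X,float)+c["t"]; p=c["mtx"]@q; return p[:2]/p[2]
def down(yaw):
    "tool down; tool x along (cos yaw, sin yaw); y (jaws) perpendicular"
    c,s=np.cos(yaw),np.sin(yaw)
    return np.array([[c,s,0],[s,-c,0],[0,0,-1.]])
def cloud(c,d):
    v,u=np.mgrid[:d.shape[0],:d.shape[1]]
    K=c["mtx"]; P=np.stack([(u-K[0,2])/K[0,0]*d,(v-K[1,2])/K[1,1]*d,d],-1)
    return (P-np.array(c["t"]))@c["R"]
E
python3 - <<'E'
from h import *
f=np.load("top0.npz");p=f["p"]
c=p[65:235,175:385,::-1]
cv2.imwrite("pics/c1.png",cv2.resize(c,None,fx=3.5,fy=3.5,interpolation=cv2.INTER_CUBIC))
cam=optics.camera_params("top")
X=cloud(cam,f["d"]); hsv=cv2.cvtColor(p,cv2.COLOR_RGB2HSV)
# orange tabs
m=((hsv[...,0]>5)&(hsv[...,0]<20)&(hsv[...,1]>110)&(hsv[...,2]>90)).astype(np.uint8)
m[:, :180]=0;m[:,260:]=0;m[240:]=0
n,l,st,ce=cv2.connectedComponentsWithStats(m)
for i in range(1,n):
    if st[i,4]>8: print(ce[i],st[i,4],X[l==i].mean(0),np.percentile(X[l==i][:,2],[5,50,95]), ray(cam,*ce[i],71))
for uv in[(214,238),(330,152),(330,203),(435,192),(252,122),(162,193),(160,230),(407,119)]: print(uv,X[uv[1],uv[0]].round())
E
```

```text
[222.46296296 164.7037037 ] 54 [617.62131269 332.69205396  66.56678599] [50.40749033 68.73023672 73.62617749] [617.02881846 331.78656943  71.        ]
[216.38636364 190.63636364] 44 [535.21699627 350.86543968  68.10051243] [56.93557002 69.23698972 73.63995732] [534.97694072 350.24082229  71.        ]
[214.33333333 213.6       ] 45 [460.32830234 340.87854275 138.61163851] [62.2755038  68.68603713 78.70643736] [462.7465366  356.01863385  71.        ]
(214, 238) [386. 373.  -4.]
(330, 152) [650.  -8. 101.]
(330, 203) [494.  -7.  72.]
(435, 192) [ 532. -352.    1.]
(252, 122) [744. 233. 111.]
(162, 193) [522. 494. 153.]
(160, 230) [413. 549.   2.]
(407, 119) [ 773. -263.    9.]
```

View pics/c1.png

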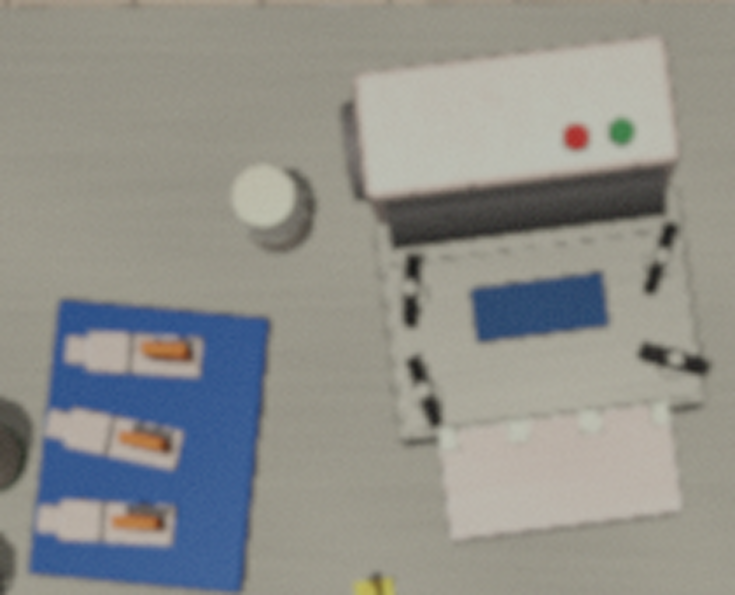

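The tips point +y and the lane yaw is about +0.1 rad. Next is one close look over the skinner.

```bash
python3 - <<'E'
from h import *
ctrl.move_ptp([560,0,350],down(0.1))
c=wristcam(); p,d=optics.grab_frame("wrist")
np.savez("w1.npz",p=p,d=d,**c)
cv2.imwrite("pics/w1.png",cv2.resize(p[0:330,120:560,::-1],None,fx=1.8,fy=1.8,interpolation=cv2.INTER_CUBIC))
s=sensors.read_state(); print(s["t"],s["q"],s["eef_pos"])
E
```

```text
2.6 [-1.53038149e-01  1.18158545e-01  1.45182639e+00  2.28349685e-04
  1.57195808e+00  1.31617990e+00] [559.89628396   0.92585716 349.83289291]
```

View pics/w1.png

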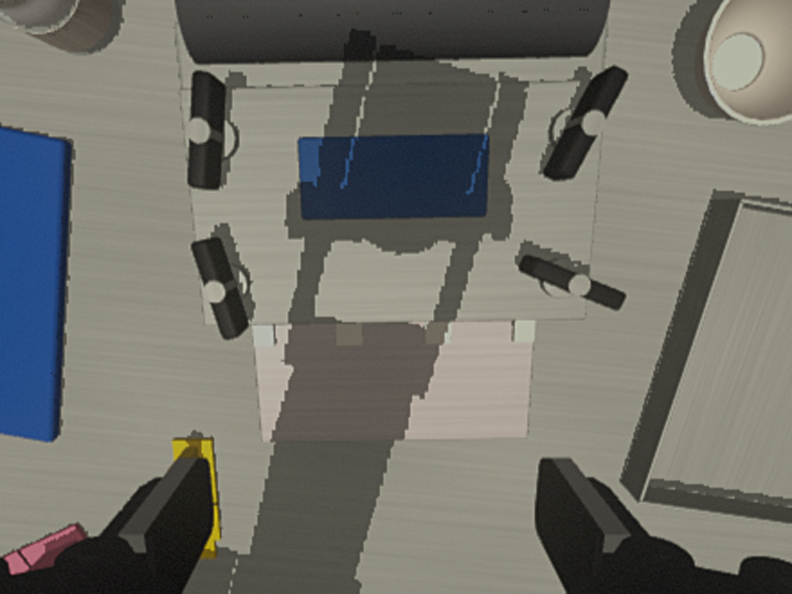

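The wrist crop shows the stud discs on the nut axes at (213,292) front left, (594,122) back right, (579,286) front right and (199,131) back left. The guides' front ends are at (265,345), (349,345), (437,344) and (524,341). The sill's front edge runs from (263,441) to (528,436).

```bash
python3 - <<'E'
from h import *
f=np.load("w1.npz"); c={k:f[k] for k in("mtx","R","t")}
r=lambda u,v,z:ray(c,120+u/1.8,v/1.8,z)
N={k:r(u,v,138) for k,u,v in[("a",213,292),("b",594,122),("c",579,286),("d",199,131)]}
for k in N:print(k,N[k].round(1))
g=lambda a,b:(np.linalg.norm(a-b).round(1),np.arctan2(*(a-b)[1::-1]).round(3))
print("d-a",g(N['d'],N['a']),"b-c",g(N['b'],N['c']),"a-c",g(N['a'],N['c']),"d-b",g(N['d'],N['b']))
print("wings")
for k,q in dict(a=(206,241,236,335),b=(619,76,557,174),c=(524,263,621,300),d=(208,78,206,184)).items():
    A,B=r(*q[:2],137),r(*q[2:],137);print(k,g(A,B),((A+B)/2).round(1))
G=[r(u,v,76) for u,v in[(265,345),(349,345),(437,344),(524,341)]]
for x in G:print("guide",x.round(1))
S=[r(263,441,70),r(528,436,70)];print("sill",np.round(S,1),g(*S))
P=[r(205,324,95),r(585,318,95)];print("plate",np.round(P,1),g(*P))
X=cloud(c,f["d"])
for u,v in[(270,400),(500,400),(400,270),(240,300),(213,292)]:print(X[round(v/1.8),120+round(u/1.8)].round(1))
t=np.load("top0.npz");ct=optics.camera_params("top")
for q in[(407,151),(465,152),(463,233),(405,231)]:print("pan",ray(ct,*q,40).round())
for (u,v) in [(441,437),(660,412)]:print("top guide",ray(ct,175+u/3.5,65+v/3.5,76).round())
E
```

```text
a [571.5 100.  138. ]
b [ 687.8 -108.6  138. ]
c [ 597.4 -119.   138. ]
d [661.  109.5 138. ]
d-a (np.float64(89.9), np.float64(0.105)) b-c (np.float64(91.0), np.float64(0.115)) a-c (np.float64(220.5), np.float64(1.688)) d-b (np.float64(219.7), np.float64(1.693))
wings
a (np.float64(58.5), np.float64(0.337)) [573.6  95.3 137. ]
b (np.float64(58.2), np.float64(-0.421)) [ 685.5 -105.6  137. ]
c (np.float64(64.6), np.float64(1.321)) [ 599.5 -115.3  137. ]
d (np.float64(55.2), np.float64(-0.004)) [660.8 105.3 137. ]
guide [524.9  78.3  76. ]
guide [531.1  16.7  76. ]
guide [538.4 -47.7  76. ]
guide [ 547.2 -111.1   76. ]
sill [[ 445.    77.4   70. ]
 [ 470.4 -129.7   70. ]] (np.float64(208.7), np.float64(1.692))
plate [[ 540.9  117.    95. ]
 [ 571.6 -144.4   95. ]] (np.float64(263.2), np.float64(1.688))
[481.   73.2  71.9]
[ 498.1 -103.2   69.8]
[591.3 -13.1  94.3]
[562.9  89.9 112.1]
[571.8 100.3 138.4]
pan [ 662. -256.   40.]
pan [ 657. -442.   40.]
pan [ 398. -429.   40.]
pan [ 405. -245.   40.]
top guide [535.  84.  76.]
top guide [ 557. -113.   76.]
```

```bash
python3 - <<'E'
from h import *
f=np.load("top0.npz");X=cloud(optics.camera_params("top"),f["d"])
for u,v in[(300,90),(350,90),(320,100),(330,110),(300,128),(330,124),(350,121),(325,120)]:print((u,v),X[v,u].round())
w=np.load("w1.npz");X=cloud({k:w[k] for k in("mtx","R","t")},w["d"])
for y in (6,20,30,36):print([X[y,u].round().tolist() for u in(235,340,440)])
E
```

```text
(300, 90) [837.  83. 133.]
(350, 90) [837. -70. 130.]
(320, 100) [809.  22. 121.]
(330, 110) [777.  -8. 123.]
(300, 128) [726.  85. 102.]
(330, 124) [738.  -8. 103.]
(350, 121) [746. -70. 109.]
(325, 120) [749.   7. 109.]
[[729.0, 115.0, 107.0], [740.0, 7.0, 107.0], [751.0, -98.0, 104.0]]
[[718.0, 117.0, 99.0], [729.0, 5.0, 99.0], [741.0, -103.0, 96.0]]
[[710.0, 120.0, 91.0], [722.0, 4.0, 87.0], [735.0, -109.0, 82.0]]
[[707.0, 125.0, 71.0], [720.0, 3.0, 70.0], [732.0, -113.0, 71.0]]
```

```bash
cat >> h.py <<'E'
E0=np.array([.9932,.1167,0]);N0=np.array([-.1167,.9932,0]);YAW=.117
NC=np.array([629.4,-4.5,0])
def lane(i): return NC-15*E0+65*(2-i)*N0      # stop point in plan, lane 1..3
def blades():
    "tabs on the board from the top camera: list of (tab xy, yaw of tip)"
    p,d=optics.grab_frame("top"); cam=optics.camera_params("top")
    h=cv2.cvtColor(p,cv2.COLOR_RGB2HSV)[150:235,178:258].astype(int)
    o=((h[...,0]>5)&(h[...,0]<20)&(h[...,1]>110)&(h[...,2]>90)).astype(np.uint8)
    wh=((h[...,1]<80)&(h[...,2]>120))|(o>0)
    n,l,st,ce=cv2.connectedComponentsWithStats(o); out=[]
    n2,l2,st2,_=cv2.connectedComponentsWithStats(wh.astype(np.uint8))
    for i in range(1,n):
        if st[i,4]<15: continue
        u,v=ce[i]; k=np.bincount(l2[l==i]).argmax(); vv,uu=np.nonzero(l2==k)
        W=np.array([ray(cam,a+178,b+150,21)[:2] for a,b in zip(uu,vv)])
        ev=np.linalg.eigh(np.cov(W.T))[1][:,1]; t=ray(cam,u+178,v+150,66)[:2]
        if ev@(W.mean(0)-t)<0: ev=-ev
        out.append((t,np.arctan2(ev[1],ev[0]),len(W)))
    return out
def st(): 
    s=sensors.read_state(); return "t%.1f pos%s F%s w%.1f g%.0f"%(s["t"],s["eef_pos"].round(1),s["force"].round(1),s["grip_width"],s["grasp_force"])
E
python3 - <<'E'
from h import *
for b in blades():print(b)
print(st())
E
```

```text
(array([617.57741949, 332.79268248]), np.float64(1.4933250434359642), 463)
(array([535.39631523, 351.33810123]), np.float64(1.289371433388186), 2771)
(array([462.93471759, 357.1344063 ]), np.float64(1.289371433388186), 2771)
t2.6 pos[559.9   0.9 349.8] F[0.8 0.2 0.5] w85.5 g0
```

```bash
cat >> h.py <<'E'
def pick(xy,yaw,z=53,up=200,op=42):
    R=down(yaw); ctrl.gripper_to(op)
    ctrl.move_ptp([*xy,max(150,z+70)],R); ctrl.move_l([*xy,z],vel=150)
    ctrl.gripper_to(5,force=50); print("grip",st())
    ctrl.move_l([*xy,up],vel=200)
def insert(i):
    R=down(YAW); L=lane(i); P=lambda s,z:L+s*E0+[0,0,z]
    ctrl.move_ptp(P(-192,200),R); ctrl.move_l(P(-192,122),vel=150)
    h=ctrl.move_l(P(-192,103),vel=25,threshold=4); z=sensors.read_state()["eef_pos"][2]; print("down",h,st())
    z+=1.8; ctrl.move_l(P(-192,z),vel=30)
    h1=ctrl.move_l(P(-112,z),vel=90,threshold=25); print("mid",h1,st())
    h2=ctrl.move_l(P(-94,z),vel=25,threshold=8); print("home",h2,st())
    e=sensors.read_state()["eef_pos"]-L; print("along,lat",e@E0,e@N0)
    if h1: return False
    ctrl.gripper_to(40); e=sensors.read_state()["eef_pos"]; ctrl.move_l([e[0],e[1],200],vel=200); print(st()); return True
E
python3 - <<'E'
from h import *
pick([617.5,332.8],1.51); insert(1)
for b in blades():print(b)
E
```

```text
grip t5.8 pos[618.7 333.3  54.9] F[-0.3  0.2  4.6] w11.5 g50
down True t9.2 pos[416.1  35.8 109.2] F[-0.1 -0.2  2.6] w11.4 g49
mid False t10.5 pos[495.   45.3 110.7] F[-0.1 -0.5 -1.5] w11.5 g49
home True t10.9 pos[501.4  46.1 110.1] F[-0.3 -0.4 -1.6] w11.4 g49
along,lat -106.2151918409179 0.2184109945819618
t11.9 pos[499.9  46.2 199.4] F[-0.3  0.2 -0.9] w39.8 g0
(array([535.58291348, 351.50746678]), np.float64(1.2861352025911825), 2772)
(array([462.89417697, 357.53983086]), np.float64(1.2861352025911825), 2772)
```

```bash
python3 - <<'E'
from h import *
pick([535.5,351.4],1.34); insert(2)
b=blades(); print(b)
t=min(b,key=lambda q:abs(q[0][0]-463))[0]
pick(t,1.52); insert(3)
ctrl.move_ptp([430,-10,330],down(YAW))
c=wristcam(); p,d=optics.grab_frame("wrist"); np.savez("w2.npz",p=p,d=d,**c)
cv2.imwrite("pics/w2.png",cv2.resize(p[0:300,180:480,::-1],None,fx=2,fy=2,interpolation=cv2.INTER_CUBIC)); print(st())
E
```

```text
grip t14.6 pos[536.4 352.   54.7] F[-0.1  0.2  5.6] w11.3 g50
down True t18.1 pos[423.7 -28.7 109.1] F[-0.2  0.2  2.1] w11.6 g50
mid False t19.4 pos[502.6 -19.2 110.6] F[-0.3  0.4 -2.1] w11.5 g49
home True t19.9 pos[508.8 -18.3 109.8] F[ 0.6 -0.2 -1.6] w11.5 g49
along,lat -106.36690803600976 0.36039840740877
t20.8 pos[507.3 -18.1 199.4] F[-0.2 -0.  -0.9] w39.8 g0
[(array([462.93471759, 357.1344063 ]), np.float64(1.3328586803874838), 2334)]
grip t23.7 pos[463.9 357.7  54.5] F[-0.1 -0.4  4.9] w11.6 g49
down True t27.5 pos[431.3 -93.2 109. ] F[-0.7 -0.1  0.7] w11.8 g49
mid False t28.8 pos[510.2 -83.8 110.5] F[-0.6 -1.  -1.4] w11.6 g49
home True t29.2 pos[516.8 -82.8 109.9] F[ 1.2 -1.  -2. ] w11.4 g49
along,lat -105.9413890762261 0.3876504130122673
t30.2 pos[515.4 -82.5 199.4] F[-0.4  0.4 -0.2] w40.0 g0
t30.9 pos[429.6 -10.3 327.5] F[-0.3  0.1  0.2] w40.0 g0
```

View pics/w2.png

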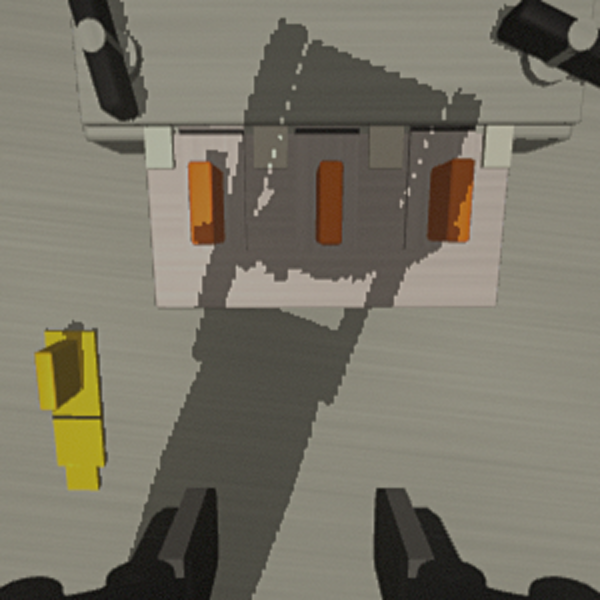

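The crop shows all three tabs in front of the plate, with top faces at about (201,202), (330,202) and (460,202). I'll check how far along each one is.

```bash
python3 - <<'E'
from h import *
f=np.load("w2.npz"); c={k:f[k] for k in("mtx","R","t")}
r=lambda u,v,z:ray(c,180+u/2,v/2,z)
for i,(a,b) in {1:((201,162),(204,243)),2:((330,162),(330,243)),3:((464,160),(461,241))}.items():
    for q in(a,b):
        e=r(*q,126)-lane(i); print(i,(e@E0).round(1),(e@N0).round(1))
for u,v,z in[(330,124,95),(325,307,70),(270,167,76),(385,166,76)]:
    e=r(u,v,z)-lane(2);print((e@E0).round(1))
E
```

```text
1 -81.6 -0.6
1 -120.0 -0.4
2 -81.7 1.2
2 -120.0 0.6
3 -80.8 0.7
3 -119.0 -0.8
-60.0
-159.4
-79.6
-79.0
```

All three tabs sit 100–101 mm before the stop, so the blades are fully home. Next is nut a, with force feedback.

```bash
cat >> h.py <<'E'
NUT=dict(a=[571.5,100.],b=[687.8,-108.6],c=[597.4,-119.],d=[661.,109.5])
def turn(xy,q6a,total,z,stop=True):
    "grip wing with last joint at q6a, turn clockwise by total (then on to the stop)"
    q1=np.arctan2(xy[1],xy[0]); phi=q1+np.pi/2-q6a; R=down(phi)
    q=ctrl.solve_ik([*xy,200],R); print("q6",q[5],"want",q6a)
    if abs(q[5]-q6a)>.2: 
        s=list(sensors.read_state()["q"]); s[5]=q6a; ctrl.set_joints(s)
        q=ctrl.solve_ik([*xy,200],R); print("now",q[5])
        assert abs(q[5]-q6a)<.2
    ctrl.gripper_to(45); ctrl.move_ptp([*xy,200],R)
    if ctrl.move_l([*xy,z],vel=100,threshold=15): print("BLOCKED",st()); return
    s0=sensors.read_state()["wrist_torque"][2]
    ctrl.gripper_to(5,force=70); print("grip",st())
    q=np.array(sensors.read_state()["q"]); qa=q[5]
    def go(x):
        q[5]=x; ctrl.set_joints(q); return sensors.read_state()["wrist_torque"]-[0,0,s0]
    n=int(np.ceil(total/.8))
    for k in range(n): print(np.round(go(qa+total*(k+1)/n),2),end=" ")
    print(st()); x=qa+total
    while stop and x<min(qa+3.5,2.75):
        x+=.06; m=go(x)[2]; print("%.2f:%.2f"%(x-qa,m),end=" ")
        if abs(m)>.6: break
    print(); ctrl.gripper_to(45); e=sensors.read_state()["eef_pos"]; ctrl.move_l([e[0],e[1],200],vel=200)
    print("turned",x-qa,st())
def top(name):
    p,d=optics.grab_frame("top"); cv2.imwrite(f"pics/{name}.png",cv2.resize(p[65:235,265:385,::-1],None,fx=3.5,fy=3.5,interpolation=cv2.INTER_CUBIC))
    h=cv2.cvtColor(p,cv2.COLOR_RGB2HSV); cam=optics.camera_params("top")
    o=((h[...,0]>3)&(h[...,0]<22)&(h[...,1]>110)&(h[...,2]>50)).astype(np.uint8); o[:165]=0;o[240:]=0;o[:,:295]=0;o[:,380:]=0
    n,l,s,ce=cv2.connectedComponentsWithStats(o)
    for i in range(1,n):
        if s[i,4]>10:
            X=ray(cam,*ce[i],121); e=X-lane(2); print("tab along %.1f lat %.1f n%d"%(e@E0,e@N0,s[i,4]))
E
python3 - <<'E'
from h import *
turn(NUT['a'],np.arctan2(100,571.5)+np.pi/2-.337-np.pi,2.7,131.5)
top("n_a")
E
```

```text
q6 -1.883697818522335 want -1.7345718827533942
grip t35.0 pos[572.4  99.6 132.4] F[ 0.8 -1.4  1.1] w11.1 g69
[-0.36 -0.13 -0.12] [-0.72 -0.22 -0.13] [-0.86 -0.19 -0.16] [-0.89 -0.13 -0.13] t37.8 pos[571.6  98.9 131.6] F[ 1.3 -4.1 -3. ] w11.0 g68
2.76:-0.16 2.82:-0.20 2.88:-0.10 2.94:-0.16 3.00:0.49 3.06:1.61 
turned 3.0600000000000005 t40.2 pos[572.5 100.1 200.2] F[-0.5 -0.2  0.4] w45.4 g0
tab along -98.7 lat -65.0 n42
tab along -100.9 lat -1.5 n38
tab along -101.8 lat 64.3 n53
```

```bash
python3 - <<'E'
from h import *
turn(NUT['b'],np.arctan2(-108.6,687.8)+np.pi/2+.421-np.pi,2.7,130)
top("n_b")
E
```

```text
q6 -1.4305100876114738 want -1.306398203776912
grip t43.9 pos[ 688.3 -108.9  131. ] F[-0.2 -1.4  2.3] w10.9 g69
[-0.24  0.1  -0.09] [-0.29  0.34 -0.12] [-0.26  0.63 -0.06] [ 0.15  0.97 -0.05] t46.7 pos[ 687.4 -108.2  130.2] F[-4.3  1.  -1. ] w11.0 g68
2.76:-0.09 2.82:-0.09 2.88:-0.08 2.94:-0.15 3.00:-0.10 3.06:0.81 
turned 3.0600000000000005 t49.1 pos[ 689.7 -109.4  200.9] F[-1.5  0.  -0.6] w45.1 g0
tab along -100.9 lat 62.5 n36
```

```bash
python3 - <<'E'
from h import *
q0=np.arctan2(-119,597.4)+np.pi/2-1.321
turn(NUT['c'],q0,1.6,128.5,stop=False)
turn(NUT['c'],q0+1.6-np.pi,1.1,128)
s=sensors.read_state();ctrl.move_ptp([480,-230,250],s["eef_rot"])
top("n_c")
E
```

```text
q6 -0.08881485485176333 want 0.05317346479509655
grip t52.1 pos[ 598.  -119.3  129.4] F[ 0.6 -0.8  1.8] w10.8 g69
[-0.05 -0.11 -0.09] [-0.03 -0.11 -0.08] t53.7 pos[ 598.  -119.2  129.1] F[ 0.6  0.6 -1.8] w10.7 g68

turned 1.6 t54.6 pos[ 598.2 -119.3  200.3] F[-0.9 -0.5 -0.3] w45.4 g0
q6 -1.6304075084415566 want -1.4884191887946965
grip t58.8 pos[ 598.  -119.3  128.8] F[ 0.4 -0.   1.1] w10.7 g69
[-0.04 -0.13 -0.1 ] [-0.03 -0.14 -0.04] t59.9 pos[ 598.  -119.1  128.6] F[ 1.7  0.7 -0.9] w11.1 g68
1.16:-0.10 1.22:-0.09 1.28:-0.07 1.34:-0.08 1.40:-0.06 1.46:-0.03 1.52:-0.05 1.58:-0.10 1.64:-0.06 1.70:1.06 
turned 1.7000000000000002 t63.4 pos[ 598.5 -119.9  200. ] F[-0.2  0.1 -0.9] w45.5 g0
tab along -98.7 lat -65.0 n42
tab along -100.9 lat -1.5 n38
tab along -100.9 lat 62.5 n36
```

View pics/n_c.png

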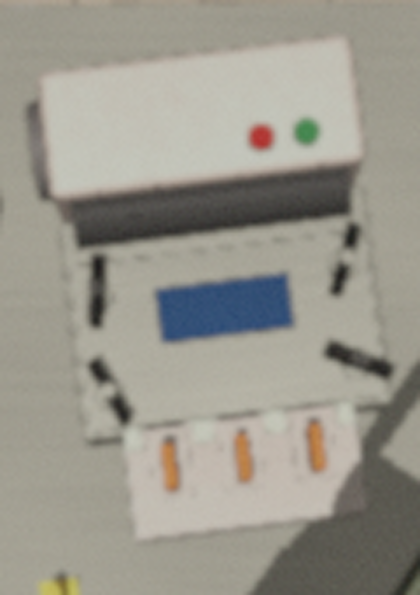

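The picture shows nuts a, b and c turned, and the three tabs still home at (171,463), (243,455) and (316,445). Next is nut d.

```bash
python3 - <<'E'
from h import *
turn(NUT['d'],np.arctan2(109.5,661)+np.pi/2-np.pi,2.7,127)
s=sensors.read_state();ctrl.move_ptp([480,-230,250],s["eef_rot"])
top("n_d")
c=optics.camera_params("top");p,d=optics.grab_frame("top");X=cloud(c,d)
print("plate z",[np.median(X[v-2:v+3,u-2:u+3,2]).round(1) for u,v in[(310,170),(340,170),(330,152)]])
E
```

```text
q6 -1.53564181743704 want -1.406629123730806
grip t67.1 pos[661.5 109.9 128. ] F[-0.1  1.8  2.1] w11.0 g69
[-0.11  0.09 -0.12] [-0.24  0.16 -0.12] [-0.28  0.29 -0.12] [-0.19  0.37 -0.11] t69.8 pos[661.  109.8 127.4] F[-1.4 -2.5 -1.3] w11.1 g68
2.76:-0.16 2.82:-0.08 2.88:-0.11 2.94:-0.08 3.00:-0.10 3.06:0.50 3.12:1.47 
turned 3.1200000000000006 t72.5 pos[662.2 110.5 200.4] F[ 0.   0.  -0.3] w45.1 g0
tab along -98.7 lat -65.0 n42
tab along -100.7 lat -1.4 n37
tab along -100.9 lat 62.5 n36
plate z [np.float64(88.1), np.float64(88.6), np.float64(94.1)]
```

All four nuts are tight and the blades are still home. Now I draw them out and lay them in the pan.

```bash
cat >> h.py <<'E'
PY=-.045;PE=np.array([np.cos(PY),np.sin(PY),0]);PN=np.array([-PE[1],PE[0],0]);PC=np.array([530.5,-343,0])
def extract(i,off):
    L=lane(i); P=lambda s,z:L+s*E0+[0,0,z]
    ctrl.gripper_to(36); ctrl.move_ptp(P(-101,200),down(YAW)); ctrl.move_l(P(-101,108),vel=130)
    ctrl.gripper_to(5,force=50); print("grip",st())
    ctrl.move_l(P(-101,109.3),vel=20)
    print("pull",ctrl.move_l(P(-185,109.3),vel=80,threshold=25),st())
    ctrl.move_l(P(-185,180),vel=150)
    T=PC-37*PE+off*PN
    ctrl.move_ptp(T+[0,0,170],down(PY)); ctrl.move_l(T+[0,0,60],vel=150)
    print("floor",ctrl.move_l(T+[0,0,35],vel=25,threshold=4),st())
    ctrl.gripper_to(26); e=sensors.read_state()["eef_pos"]; ctrl.move_l([e[0],e[1],150],vel=150); print(st())
E
python3 - <<'E'
from h import *
extract(3,-46)
top("x1")
E
```

```text
grip t76.2 pos[522.8 -82.9 109.3] F[-0.5  0.9  4.5] w11.3 g49
pull False t77.6 pos[438.2 -92.4 109.3] F[-1.6  0.5  2.6] w11.3 g49
floor True t81.0 pos[ 491.3 -387.1   42.2] F[-0.9  1.1  4.1] w11.4 g50
t82.2 pos[ 489.7 -385.5  148.9] F[-0.1 -0.1 -0.8] w25.7 g0
tab along -100.1 lat -1.2 n35
tab along -100.9 lat 62.5 n36
```

```bash
python3 - <<'E'
from h import *
extract(2,0)
top("x2")
extract(1,46)
ctrl.move_ptp([420,0,300],down(0))
p,d=optics.grab_frame("top"); X=cloud(optics.camera_params("top"),d)
print("plate z",[np.median(X[v-2:v+3,u-2:u+3,2]).round(1) for u,v in[(310,170),(340,170)]])
cv2.imwrite("pics/fin.png",cv2.resize(p[70:250,270:510,::-1],None,fx=3.2,fy=3.2,interpolation=cv2.INTER_CUBIC)); print(st())
E
```

```text
grip t85.0 pos[515.2 -18.2 109.3] F[-0.6  0.4  3.8] w11.5 g49
pull False t86.5 pos[430.5 -27.9 109.3] F[-1.1 -0.5  2.6] w11.4 g49
floor True t89.9 pos[ 493.3 -341.2   42.2] F[-1.1  0.5  3.3] w11.5 g50
t91.1 pos[ 491.5 -339.5  148.9] F[ 0.4  0.8 -0.2] w25.8 g0
tab along -100.7 lat 62.6 n35
grip t94.0 pos[507.6  46.5 109.2] F[-1.2  0.5  3.2] w11.3 g49
pull False t95.5 pos[423.1  36.7 109.3] F[-1.8 -0.2  1.5] w11.4 g49
floor True t99.0 pos[ 495.4 -295.2   42.1] F[-1.1 -0.1  3.6] w11.4 g50
t100.2 pos[ 493.6 -293.7  149. ] F[-0.2 -0.2 -0.3] w26.2 g0
plate z [np.float64(89.3), np.float64(88.1)]
t101.5 pos[420.1  -0.8 299.2] F[-0.  -0.6 -0.5] w26.1 g0
```

View pics/fin.png

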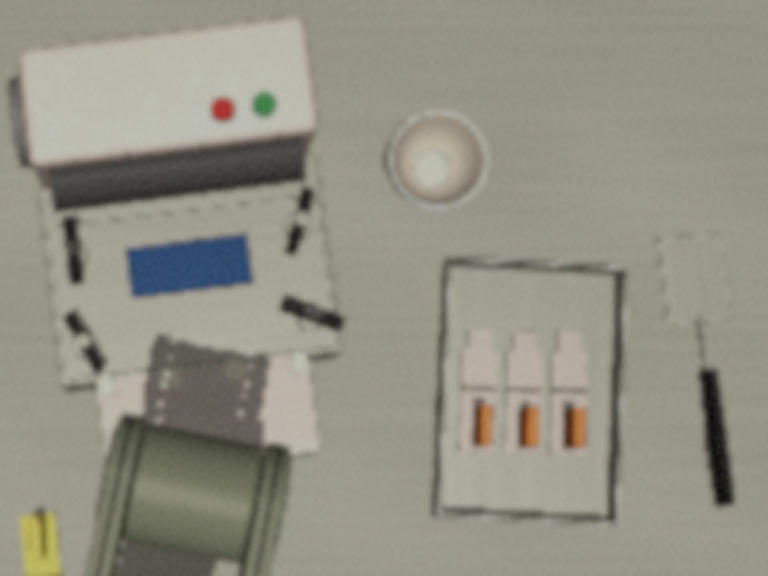

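The final picture shows the three blades flat, tabs up, in the pan at (480,390), (525,390) and (570,390). The nuts are turned and the bystanders in view are undisturbed.

```bash
python3 -c "
from plant import ctrl
print(ctrl.finish_job())"
```

```text
the job is handed in; nothing more can be done
None
```

I handed the job in at about 102 s of robot time: all three blades went fully home, all four nuts were tightened to their stops in cross order (front left, back right, front right, back left), and the blades now lie flat, tabs up, in the pan; the judge's result was not shown.

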